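Centre-pop the drill start in a bracket blank

ROBOT

A 7-joint arm with a two-finger parallel gripper is mounted at the origin on the work surface. World frame = base frame: x ahead of the robot, y to its left, z up, the work surface at z = 0. Lengths are in m, angles in rad, forces in N, time in s.
With the tool pointing down it reaches from about 0.4 to 0.85 m from the base axis. Payload 10.4 kg.
Tool frame: the origin (TCP) lies between the finger pads; the fingertips stand 11 mm ahead of it and the grasp point (between the pads) lies 8 mm behind it; z points along the fingers, y is the direction in which the jaws open and shut (so a half turn about z gives the same grasp; the last joint's range is limited). The gripper opens to 87 mm and grips with 3 to 60 N. Pads are 19 mm wide; open, the fingers measure 117 mm over their backs; the gripper's body (75 mm by 190 mm) begins 51 mm behind the grasp point.
Start: joints at [-1.281, 0.332, -0.065, 1.46, 0.022, 1.35, -0.088], TCP at [0.192, 0.595, 0.234] pointing down, gripper open.
Joint ranges: [-2.6, 2.6], [-0.5, 2.12], [-1.47, 1.34], [0.16, 2.42], [-1.27, 4.41], [0.06, 2.06], [-2.6, 2.6]. Speed limits (rad/s): [2.22, 2.22, 2.79, 2.79, 3.14, 3.14, 3.14].

INTERFACE

Orientations are given as a unit quaternion [x, y, z, w].
In Python, from bench import r, eyes gives the robot as it stands.
- The arm moves only by the shell command python3 -m inch 'ROWS' [FORCE]. ROWS is a JSON object of lists of equal length, an entry for each row: "translation": the shift along the world's x, y, z scaled (see below), a list of three; "rot": the turn, a rotation vector about the world's x, y, z scaled (see below), a list of three; "jaw": the finger opening in mm, from 0 to 87. In form: {"translation": [[tx, ty, tz], ...], "rot": [[ax, ay, az], ...], "jaw": [jaw, ...]}. A call has 1 to 20 rows; each row is the pose to reach, as a shift and turn from the pose measured when the call began; what a row does not reach only later rows make up. The controller multiplies each number of a shift by 100 mm and each number of a turn by 60 degrees. A row lasts 1/10 s, in which the tool goes at most 50 mm and 8.59 degrees, less where a joint would pass 70% of its speed; a pose out of reach is approached as far as the arm can. A call with a number of a shift or a turn outside -1 to 1 is refused whole. A call with a gripper value outside its range is refused whole. The fingers move at their own pace and stop on an object; FORCE is the grip in N (left out, the last holds). Time passes only in rows, so rows that repeat a pose let the fingers close. It gives the time, the measured TCP pose, the force and the opening at its end, in the units of the state.
- r.read_state(): the state, without advancing time (a new reading comes with each control period).
- eyes.camera(name): name is "scene" or "top" or "wrist"; returns the picture (420x560x3 uint8, blue, green, red); there is no depth.
- eyes.calibration(name): a dict with "fx", "fy", "cx", "cy" (pixels), "R" (3x3) and "t" (3): a world point X has camera coordinates R X + t; the wrist camera has in their place "hand_eye" (4x4, takes a point from camera to tool coordinates, whose origin is the TCP and whose axes are the flange's). Camera axes: x right, y down, z forward; pixel columns grow to the right and rows downward; lengths in m; the calibration is good to about 2 mm. A picture is of the moment at which its call begins: read the wrist's pose just before it. calibration takes no time and is no camera call.
- r.close_job(): hands the job in, once; it reports no verdict.
The state is a dict: "time": time; "joint_positions": joint angles; "joint_vel": joint speeds; "joint_torque": joint torques, N m; "ee_pos": TCP position; "eef_rot": TCP orientation; "ft_force": force on the tool from outside, world axes, zero at the start; "torque": the same for the moment, N m; "width": finger opening in m.
Only numpy, scipy, OpenCV 4.12 (cv2) and the standard library are available. Lean on these libraries where they do the work, as an engineer would, in place of code of your own. Each camera call takes 0.05 s, during which the arm holds its last target. There are 200 camera calls.

TASK

The drill has only left a shallow start in the bracket blank held in the drill vice and will not bite there. Take the spring-loaded centre punch out of the wooden tool block, draw its point lightly along the scribed line until you feel it drop into the start, and press it straight down there until its spring snaps, without forcing it on against its stop and without snapping it anywhere else. Then stand it gently back in its hole in the block and leave the oil bottle, the grease tin and the nut alone.

Things in the scene. Friction and masses are not known exactly. Their poses are not given: they have to be found in the camera images.
- vice: Grey iron drill vice fixed to the bench, 250 mm long over its screw, 126 wide, jaws 66 high. Origin under the middle of the jaws; y along the jaws, x across (screw at -x), z up. It grips a bright steel blank, 50 (x) by 160 (y) by 12 mm, upper face 72 mm above the bench. A scribed line along y halves that face; on it are a finished 13 mm hole and, 55 mm from it towards -y, the drill start.
- jaw_mid (a point): Point on the scribed line on the blank's upper face, midway along the jaws; axes as the vice. The drill start, a conical dimple 8 mm wide and 2.8 deep on a short cross line, lies on the scribed line but, as the blank was clamped by eye, anywhere up to 16 mm either side of this point along y: find it by feel or sight. Else the face is plain within 25 mm of here.
- punch: Steel spring-loaded centre punch, 130 mm long, about 140 g, standing point down in the tool block. Origin at its point's tip with the spindle fully out; z from point to cap. Round barrel 14 mm in diameter from 34 to 130 mm along z, gripped best at 55 to 115 mm; cone nose from 22 to 34 mm, and below it the sliding spindle, 5 mm thick, ending in the point.
- punch_point (a point): Tip of the point; its z in the punch's frame is how far the spindle is pushed in (0 out). It presses back with about 3.5 N at 1 mm, 5 at 2, 7 at 3.3, 9 at 5 and 11 at 7; at 12 N, a little past 8 mm, the hidden spring snaps: the spindle gives way and the force falls at once to about 5 N. Pushed on it climbs again, 8 N at 12.5 mm and 12 N at 15, to a hard stop at 17 mm. It springs out when lifted.
- block: Wooden tool block fixed to the bench, 64 mm (x) by 150 mm (y) by 65 mm high, origin at the centre of its underside, z up. At its +y end one large hole holds the punch; the other end holds four twist drills of which only the shanks show, up to 18 mm above the block.
- punch_hole (a point): Centre of the mouth of the punch's hole, at the top of the block: a round hole 18 mm wide and 53 mm deep with a flat floor. The punch stands on its point on that floor, so its cap is 77 mm above the block.
- oiler: Grey plastic oil bottle, 56 mm in diameter and 135 mm high, standing; origin at the centre of its underside. A bystander.
- nut: Large steel nut, 30 mm wide and 16 mm high, with a 16 mm hole, lying flat; origin at the centre of its underside. A bystander.
- grease_tin: Round metal grease tin, 68 mm in diameter and 55 mm high; origin at the centre of its underside. A bystander.
Mind the look-alikes: they are no part of the job. Several things look just like the block: the one meant starts farthest to the robot's left.

How it is judged:
On the way, in this order (a step that is already met when the one before it is completed fails the run):
1. the punch's point rests in the drill start, punch upright (z of punch_point in the frame of jaw_mid between -0.006 and -0.0013 m and x of punch_point in the frame of jaw_mid between -0.006 and 0.006 m and y of punch_point in the frame of jaw_mid between -0.024 and 0.024 m and angle between punch's own z axis and vertical below 0.14 rad), for 0.1 s.
2. the spring snaps (spindle more than 7.5 mm in, load fallen below 8 N) with the point in the drill start and the punch within 8 degrees of upright (all of step 1 and z of punch_point in the frame of punch above 0.0075 m and contact force between punch and vice below 8 N), for 0.02 s.
At the end, for the whole second after the job is handed in: The punch stands at rest in its hole in the tool block: its point within 8 mm of the hole's axis and within 5 mm of the hole's floor, within 8.5 degrees of upright, its spindle out (horizontal distance between punch and punch_hole below 0.008 m and z of punch_point in the frame of block between 0.006 and 0.017 m and angle between punch's own z axis and vertical below 0.15 rad and z of punch_point in the frame of punch below 0.002 m and linear speed of punch below 0.02 m/s); the robot touches nothing.
It fails at once if the punch snaps anywhere but in the drill start (spindle more than 9.5 mm in, or 7.5 mm in with the load fallen below 8 N) ((z of punch_point in the frame of punch above 0.0095 m or (z of punch_point in the frame of punch above 0.0075 m and contact force between punch and vice below 8 N)) and not (z of punch_point in the frame of jaw_mid between -0.006 and -0.0013 m and x of punch_point in the frame of jaw_mid between -0.006 and 0.006 m and y of punch_point in the frame of jaw_mid between -0.024 and 0.024 m)).
It fails at once if the punch bears on the blank or vice with more than 20 N (forced against its stop) (contact force between punch and vice above 20 N).
It fails at once if the punch is dropped or forced into the block with more than 25 N (contact force between punch and block above 25 N).
It fails at once if a bystander is moved by more than 30 mm or the bottle is tipped (distance of any of oiler, grease_tin, nut from where it was at the start of the episode above 0.03 m or angle between oiler's own z axis and vertical above 0.4 rad).
It also fails if it takes over 70 s, if anything falls off the work surface, if the arm or the gripper's body presses on something with over 40 N, if the wrist force passes 120 N, or if a joint passes its speed limit or range.

## Working session

There is one attempt and no reset: what is moved stays moved. The work goes in short steps, Python scripts to look and compute and a shell command to move; the robot and the scene stay as the last step left them, time stands still between calls to the robot, and variables do not carry over. Pictures are saved under pics/ and viewed, about 8 in all and at most 12, crops included, and the job is handed in when it is done.

```bash
ls; mkdir -p pics
python3 - <<'E'
from bench import r,eyes
import cv2,numpy as np
s=r.read_state();print(s)
for n in("scene","top","wrist"):
    im=eyes.camera(n);cv2.imwrite(f"pics/{n}0.png",im)
    c=eyes.calibration(n);print(n,{k:np.round(np.array(v),4).tolist() for k,v in c.items()})
a=cv2.imread("pics/scene0.png");b=cv2.imread("pics/top0.png")
E
```

```text
pics
{'time': 0.0, 'joint_positions': array([-1.28057183,  0.33284978, -0.06466999,  1.46094809,  0.02164229,
        1.34989093, -0.08848263]), 'joint_vel': array([ 2.66674540e-06, -4.30139570e-04,  9.30106219e-04,  9.94352958e-04,
        3.79814962e-04, -7.50335453e-04, -4.41153470e-04]), 'joint_torque': array([ 9.51352831e-05, -6.23245597e+01,  2.45717238e-02, -3.89898419e+01,
       -6.14079041e-02,  3.97349638e-02,  1.54184836e-04]), 'ee_pos': array([0.19226348, 0.59430378, 0.23276443]), 'eef_rot': array([ 1.55765630e-01,  9.87793794e-01, -6.98178204e-04, -5.11706625e-05]), 'ft_force': array([-0.46422201, -0.05837694,  0.49814757]), 'torque': array([-0.06346309, -0.0026105 ,  0.02265759]), 'width': 0.08689478411996475}
scene {'fx': 382.0974, 'fy': 382.0974, 'cx': 288.7452, 'cy': 214.4028, 'R': [[-0.0741, 0.9972, -0.0063], [0.6537, 0.0438, -0.7555], [-0.7531, -0.0601, -0.6551]], 't': [0.0296, -0.3229, 1.4058]}
top {'fx': 440.0191, 'fy': 440.0191, 'cx': 283.6175, 'cy': 212.5253, 'R': [[0.0308, -0.9995, -0.0084], [-0.997, -0.0302, -0.0715], [0.0712, 0.0106, -0.9974]], 't': [-0.0289, 0.5434, 1.0328]}
wrist {'fx': 342.5833, 'fy': 342.5833, 'cx': 278.0493, 'cy': 209.3895, 'hand_eye': [[-0.0004, -0.9585, -0.2852, 0.0771], [1.0, -0.0, -0.0014, -0.0005], [0.0013, -0.2852, 0.9585, -0.1517], [0.0, 0.0, 0.0, 1.0]]}
```

View pics/top0.png

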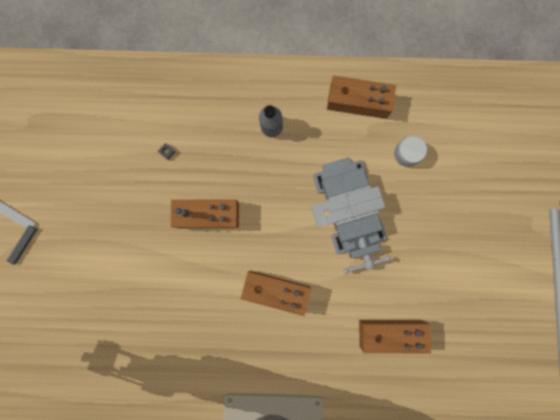

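View pics/scene0.png

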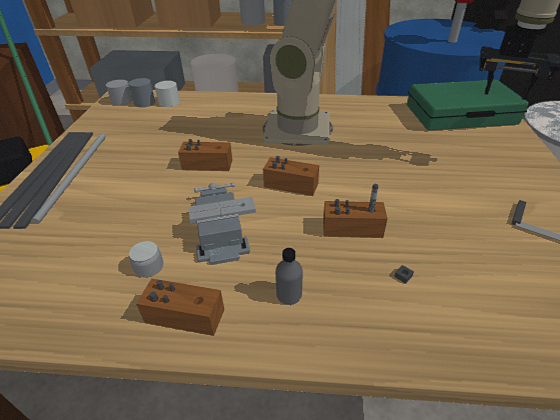

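Candidates for the block in the top view: (205,213), (276,292), (362,96) and (396,337). The farthest left is (205,213), and it is the only one with a punch, standing at about (182,212). The blank lies from (313,215) to (383,200), with its hole at about (327,212). The nut is at (167,152), the oiler at (270,122) and the tin at (411,151).

```bash
cat > h.py <<'E'
from bench import r,eyes
import cv2,numpy as np
from scipy.spatial.transform import Rotation as Ro
def ray(n,px,s=None):
    c=eyes.calibration(n);d=np.array([(px[0]-c["cx"])/c["fx"],(px[1]-c["cy"])/c["fy"],1.])
    if n=="wrist":
        s=s or r.read_state();H=np.array(c["hand_eye"]);Rw=Ro.from_quat(s["eef_rot"]).as_matrix()
        return Rw@H[:3,3]+s["ee_pos"],Rw@H[:3,:3]@d
    R=np.array(c["R"]);t=np.array(c["t"]);return -R.T@t,R.T@d
def onz(n,px,z,s=None):
    o,d=ray(n,px,s);return o+d*(z-o[2])/d[2]
def proj(n,X,s=None):
    c=eyes.calibration(n);X=np.array(X,float)
    if n=="wrist":
        s=s or r.read_state();H=np.array(c["hand_eye"]);Rw=Ro.from_quat(s["eef_rot"]).as_matrix()
        p=Rw.T@(X-s["ee_pos"]);p=H[:3,:3].T@(p-H[:3,3])
    else: p=np.array(c["R"])@X+np.array(c["t"])
    return np.array([c["cx"]+c["fx"]*p[0]/p[2],c["cy"]+c["fy"]*p[1]/p[2]])
E
python3 - <<'E'
from h import *
b=cv2.imread("pics/top0.png");a=cv2.imread("pics/scene0.png")
hsv=cv2.cvtColor(b,cv2.COLOR_BGR2HSV)
print("block hsv",hsv[222,200],"wood",hsv[250,150],"blank",hsv[206,350])
m=cv2.inRange(hsv,(0,130,50),(13,255,255))
for c in cv2.findContours(m,0,2)[0]:
    if cv2.contourArea(c)>600:
        q=cv2.minAreaRect(c);print(q,[np.round(onz("top",p,.065),3)[:2].tolist() for p in cv2.boxPoints(q)])
for n,p,z in(("hole",(327,212),.072),("b0",(313,217),.072),("b1",(383,200),.072),("cap",(181,212),.142),("oil",(270,112),.135),("nut",(167,152),.016),("tin",(412,150),.055)):
    print(n,np.round(onz("top",p,z),3))
print("cap scene",np.round(onz("scene",(375,186),.142),3))
A=cv2.resize(b[170:260,160:260],None,fx=4,fy=4,interpolation=2);B=cv2.resize(b[150:240,300:400],None,fx=4,fy=4,interpolation=2)
cv2.imwrite("pics/z1.png",np.hstack([A,B]))
E
```

```text
block hsv [ 15 164 137] wood [ 19  96 183] blank [ 60   3 150]
hole [ 0.544 -0.111  0.072]
b0 [ 0.532 -0.08   0.072]
b1 [ 0.576 -0.238  0.072]
cap [0.53  0.203 0.142]
oil [0.753 0.023 0.135]
nut [0.683 0.275 0.016]
tin [ 0.696 -0.307  0.055]
cap scene [0.542 0.213 0.142]
```

View pics/z1.png

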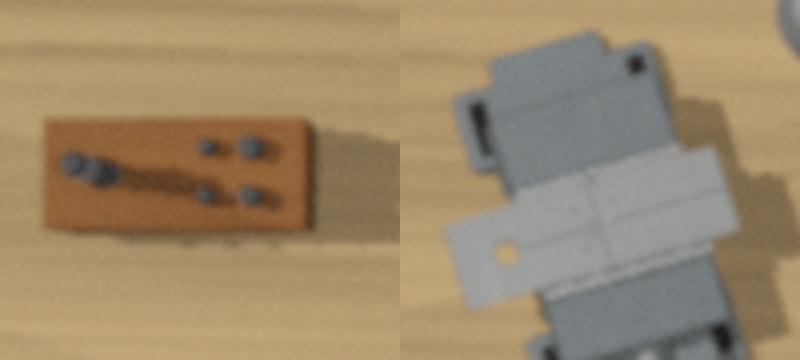

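The left crop shows the punch's cap at about top px (178,211), leaning outwards in perspective from its hole at about (185,213). The right crop shows the 13 mm hole at (326,213) and the start's cross line at about (349.5,205.5). I'll set out towards the punch.

```bash
R='{"translation":[[0.4,-0.5,0],[0.8,-0.95,0],[0.8,-0.95,0]],"rot":[[0,0,0],[0,0,0],[0,0,0]],"jaw":[34,34,34]}'
python3 -m inch '{"translation":[[0.4,-0.5,0],[0.8,-0.95,0],[0.8,-0.95,0]],"rot":[[0,0,0],[0,0,0],[0,0,0]],"jaw":[34,34,34]}'
python3 -m inch '{"translation":[[0.4,-0.5,0],[0.8,-0.95,0],[0.8,-0.95,0]],"rot":[[0,0,0],[0,0,0],[0,0,0]],"jaw":[34,34,34]}'
python3 -m inch '{"translation":[[0.4,-0.5,0],[0.8,-0.95,0],[0.8,-0.95,0]],"rot":[[0,0,0],[0,0,0],[0,0,0]],"jaw":[34,34,34]}'
python3 - <<'E'
from h import *
print(r.read_state()["ee_pos"])
for n,p,z in(("cap",(178,210.8),.142),("hole",(185,213),.08),("b1",(171.3,199.5),.065),("b2",(237,227),.065),("fin",(326.3,213.2),.072),("start",(349.5,205.5),.072),("lineend",(384.5,196.5),.072)): print(n,np.round(onz("top",p,z),3))
E
```

```text
time: 0.45
ee_pos: [0.2757, 0.4959, 0.2328]
eef_rot: [0.158, 0.987, -0.001, 0.001]
ft_force: [0.8, 0.2, 0.0]
width: 0.0706
time: 0.75
ee_pos: [0.3585, 0.3974, 0.2328]
eef_rot: [0.16, 0.987, -0.001, 0.001]
ft_force: [0.4, 0.2, -0.3]
width: 0.0468
time: 1.05
ee_pos: [0.4409, 0.2985, 0.2329]
eef_rot: [0.162, 0.987, -0.002, 0.001]
ft_force: [0.5, 0.3, 0.4]
width: 0.0349
[0.44085749 0.29850344 0.23285434]
cap [0.532 0.21  0.142]
hole [0.532 0.21  0.08 ]
b1 [0.563 0.246 0.065]
b2 [0.504 0.093 0.065]
fin [ 0.542 -0.11   0.072]
start [ 0.561 -0.162  0.072]
lineend [ 0.584 -0.241  0.072]
```

```bash
python3 -m inch '{"translation":[[0.45,-0.45,0],[0.91,-0.885,-0.1],[0.91,-0.885,-0.2],[0.91,-0.885,-0.2],[0.91,-0.885,-0.2]],"rot":[[0,0,0],[0,0,0],[0,0,0],[0,0,0],[0,0,0]],"jaw":[34,34,34,34,34]}' 60
python3 - <<'E'
from h import *
s=r.read_state();im=eyes.camera("wrist");cv2.imwrite("pics/w1.png",im)
print(s["ee_pos"],s["eef_rot"],s["ft_force"],[proj("wrist",(.532,.21,z),s).round(0) for z in(.142,.065)])
E
```

```text
time: 1.55
ee_pos: [0.5318, 0.2095, 0.2122]
eef_rot: [0.163, 0.987, -0.002, 0.001]
ft_force: [0.5, -0.4, 0.9]
width: 0.0341
[0.53178091 0.20947191 0.21224417] [ 1.62569155e-01  9.86694278e-01 -2.21522869e-03  8.73876267e-04] [ 0.53162504 -0.36076317  0.89664939] [array([280., 225.]), array([280., 196.])]
```

View pics/w1.png

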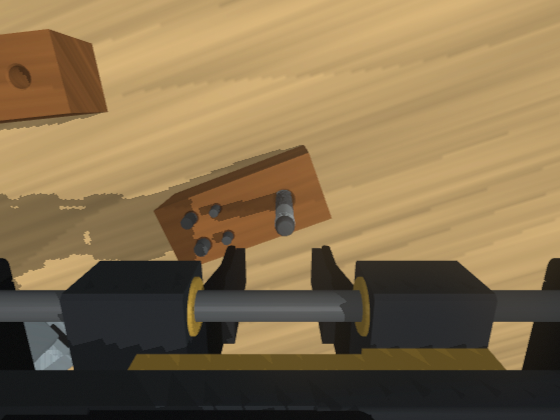

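The wrist view shows the punch's cap at (285,226) and its barrel entering the block at about (285,195). It stands upright, about 5 px right of the prediction.

Run:
```python
from h import *
s=r.read_state()
im=cv2.imread("pics/w1.png");hsv=cv2.cvtColor(im,cv2.COLOR_BGR2HSV)
m=cv2.inRange(hsv[182:242,265:305],(0,0,0),(180,90,255))
print([(y+182,(np.flatnonzero(m[y])[[0,-1]]+265).tolist()) for y in range(8,55,5) if m[y].any()])
for p,z in(((285,226),.142),((285,197),.067)): print(onz("wrist",p,z,s).round(4))
```

```text
[(190, [280, 287]), (195, [277, 290]), (200, [276, 291]), (205, [276, 292]), (210, [276, 292]), (215, [276, 293]), (220, [275, 294]), (225, [275, 294]), (230, [277, 293]), (235, [282, 288])]
[0.5337 0.2139 0.142 ]
[0.5332 0.2152 0.067 ]
```

```bash
python3 -m inch '{"translation":[[0.015,0.04,-0.3],[0.015,0.04,-0.6],[0.015,0.04,-0.9],[0.015,0.04,-0.9]],"rot":[[0,0,0],[0,0,0],[0,0,0],[0,0,0]],"jaw":[34,34,34,34]}'
python3 -m inch '{"translation":[[0,0,-0.15],[0,0,-0.24],[0,0,-0.24]],"rot":[[0,0,0],[0,0,0],[0,0,0]],"jaw":[34,34,34]}'
python3 - <<'E'
from h import *
s=r.read_state();print(s["ee_pos"].round(4),s["eef_rot"],s["ft_force"])
cv2.imwrite("pics/t2.png",eyes.camera("wrist")[150:350,180:380])
E
```

```text
time: 2.0
ee_pos: [0.5299, 0.2154, 0.1194]
eef_rot: [0.16, 0.987, -0.003, -0.001]
ft_force: [0.2, -0.9, 0.3]
width: 0.034
time: 2.3
ee_pos: [0.5294, 0.216, 0.0956]
eef_rot: [0.16, 0.987, -0.003, -0.002]
ft_force: [0.6, 0.2, 0.2]
width: 0.0339
[0.5294 0.216  0.0956] [ 0.15968156  0.98716083 -0.00348114 -0.00178275] [0.55937772 0.18194366 0.16719695]
```

View pics/t2.png

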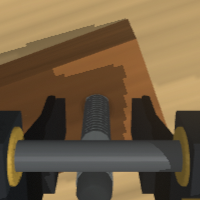

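The barrel is between the fingers at crop (96,130), centred. I'll correct the small x drift and close.

```bash
python3 -m inch '{"translation":[[0.035,-0.01,0],[0.035,-0.01,0],[0.035,-0.01,0]],"rot":[[0,0,0],[0,0,0],[0,0,0]],"jaw":[34,34,34]}'
python3 -m inch '{"translation":[[0,0,0],[0,0,0],[0,0,0],[0,0,0],[0,0,0],[0,0,0],[0,0,0],[0,0,0]],"rot":[[0,0,0],[0,0,0],[0,0,0],[0,0,0],[0,0,0],[0,0,0],[0,0,0],[0,0,0]],"jaw":[22,18,14,10,6,4,4,4]}' 60
python3 -c "
from h import *
s=r.read_state();print(s['ee_pos'].round(4),s['eef_rot'],s['ft_force'],s['width'],Ro.from_quat(s['eef_rot']).as_matrix()[:,2])"
```

```text
time: 2.65
ee_pos: [0.5339, 0.215, 0.097]
eef_rot: [0.16, 0.987, -0.003, -0.001]
ft_force: [-1.1, 1.0, 0.1]
width: 0.0343
time: 3.45
ee_pos: [0.5339, 0.215, 0.0969]
eef_rot: [0.16, 0.987, -0.003, -0.001]
ft_force: [-0.3, 0.1, 0.1]
width: 0.013
[0.5339 0.215  0.0969] [ 1.60045501e-01  9.87105017e-01 -2.87480795e-03 -9.26477507e-04] [-0.25760998  0.10869142  0.1499763 ] 0.012968708502241048 [-0.00274926 -0.00537892 -0.99998175]
```

Gripped at 13 mm with hardly any side load. I'll lift it straight up, then cross to the vice.

```bash
python3 -m inch '{"translation":[[0,0,0.1],[0,0,0.3],[0,0,0.6],[0,0,0.95],[0,0,0.95]],"rot":[[0,0,0],[0,0,0],[0,0,0],[0,0,0],[0,0,0]],"jaw":[4,4,4,4,4]}'
python3 -m inch '{"translation":[[0.02,-0.3,0.1],[0.04,-0.65,0.1],[0.07,-1,0.1],[0.07,-1,0.1]],"rot":[[0,0,0],[0,0,0],[0,0,0],[0,0,0]],"jaw":[4,4,4,4]}'
python3 -m inch '{"translation":[[0.02,-0.3,0],[0.04,-0.65,0],[0.07,-1,0],[0.07,-1,0]],"rot":[[0,0,0],[0,0,0],[0,0,0],[0,0,0]],"jaw":[4,4,4,4]}'
python3 -m inch '{"translation":[[0.02,-0.3,0],[0.04,-0.65,0],[0.08,-1,0],[0.08,-1,0],[0.08,-1,0]],"rot":[[0,0,0],[0,0,0],[0,0,0],[0,0,0],[0,0,0]],"jaw":[4,4,4,4,4]}'
python3 - <<'E'
from h import *
s=r.read_state();print(s["ee_pos"].round(4),s["eef_rot"],s["ft_force"],Ro.from_quat(s['eef_rot']).as_matrix()[:,2])
im=eyes.camera("wrist");cv2.imwrite("pics/w3.png",im);print(proj("wrist",s["ee_pos"]-[0,0,.085],s),proj("wrist",(.561,-.162,.072),s))
E
```

```text
time: 3.95
ee_pos: [0.5361, 0.2157, 0.1975]
eef_rot: [0.16, 0.987, -0.0, 0.002]
ft_force: [0.8, -0.3, -1.6]
width: 0.013
time: 4.35
ee_pos: [0.5436, 0.1096, 0.2078]
eef_rot: [0.164, 0.986, -0.001, 0.002]
ft_force: [0.2, -0.2, -1.2]
width: 0.0128
time: 4.75
ee_pos: [0.5505, 0.0039, 0.2079]
eef_rot: [0.168, 0.986, -0.002, 0.003]
ft_force: [-0.7, -0.2, -1.5]
width: 0.0128
time: 5.25
ee_pos: [0.5583, -0.0963, 0.2077]
eef_rot: [0.168, 0.986, -0.002, 0.002]
ft_force: [0.2, 1.3, -1.0]
width: 0.013
[ 0.5583 -0.0963  0.2077] [ 0.16827661  0.98573391 -0.00243982  0.00238299] [ 0.18105701  1.34443301 -1.01912637] [ 0.00387686 -0.00561203 -0.99997674]
[279.58957893 217.52870102] [210.88234217 225.59157459]
```

View pics/w3.png

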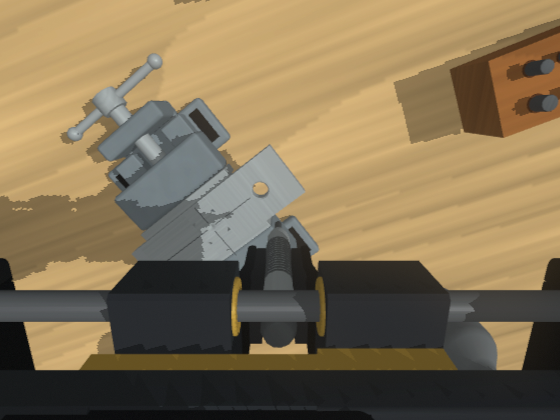

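The point shows at (279,218), as predicted. The finished hole is at (261,188) and the cross line meets the scribed line near (208,215).

```bash
python3 - <<'E'
from h import *
s=r.read_state();s['ee_pos']
im=cv2.imread("pics/w3.png")
h=onz("wrist",(261,188.5),.072,s);st=onz("wrist",(208,216),.072,s)
print(h,st,np.linalg.norm(h-st), h+.055*np.array([.305,-.952,0]))
E
python3 -m inch '{"translation":[[0.01,-0.25,0],[0.02,-0.5,-0.1],[0.02,-0.57,-0.2],[0.02,-0.57,-0.2],[0.02,-0.57,-0.2]],"rot":[[0,0,0],[0,0,0],[0,0,0],[0,0,0],[0,0,0]],"jaw":[4,4,4,4,4]}'
python3 - <<'E'
from h import *
s=r.read_state();print(s["ee_pos"].round(4),s["eef_rot"],s["ft_force"],Ro.from_quat(s['eef_rot']).as_matrix()[:,2])
im=eyes.camera("wrist");cv2.imwrite("pics/w4f.png",im);cv2.imwrite("pics/w4.png",cv2.resize(im[120:270,180:380],None,fx=4,fy=4,interpolation=2))
X=s["ee_pos"]+Ro.from_quat(s['eef_rot']).as_matrix()[:,2]*.085
print(X,proj("wrist",X,s))
E
```

```text
[ 0.54413992 -0.10703933  0.072     ] [ 0.55210945 -0.15971526  0.072     ] 0.05327538560887043 [ 0.56091492 -0.15939933  0.072     ]
time: 5.8
ee_pos: [0.5606, -0.1502, 0.1874]
eef_rot: [0.166, 0.986, -0.002, 0.002]
ft_force: [-0.2, 0.2, -2.2]
width: 0.0126
[ 0.5606 -0.1502  0.1874] [ 0.16640752  0.9860534  -0.00186975  0.0019328 ] [-0.24895129  0.24025238 -2.15058075] [ 0.00318941 -0.00433062 -0.99998554]
[ 0.56087356 -0.15053479  0.10244948] [279.12366029 218.14449972]
```

View pics/w4.png

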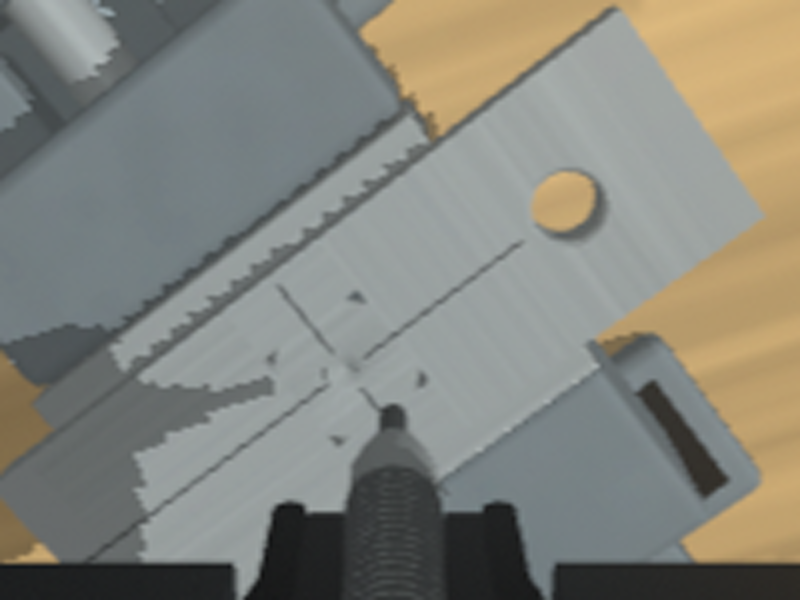

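The crop shows the start's cross at (345,370), i.e. full px (266.3,212.5). The punch's point is at (278.2,221), and the finished hole at (322,170.8).

Run:
```python
from h import *
s=r.read_state()
tip=onz("wrist",(278.3,221),.1024,s);st=onz("wrist",(266.3,212.5),.072,s);h=onz("wrist",(322,170.8),.072,s)
print("tip seen",tip,"start",st,"hole",h,np.linalg.norm(st-h),(h-st)/np.linalg.norm(h-st))
for z in(.1,.072):
  pass
```

```text
tip seen [ 0.56318563 -0.15185338  0.1024    ] start [ 0.5628007  -0.16221072  0.072     ] hole [ 0.54475903 -0.10914157  0.072     ] 0.05605208434803525 [-0.32187325  0.94678277  0.        ]
```

```bash
python3 -m inch '{"translation":[[-0.01,-0.02,-0.1],[-0.02,-0.04,-0.2],[-0.02,-0.04,-0.24],[-0.02,-0.04,-0.24],[-0.02,-0.04,-0.24]],"rot":[[0,0,0],[0,0,0],[0,0,0],[0,0,0],[0,0,0]],"jaw":[4,4,4,4,4]}'
python3 - <<'E'
from h import *
s=r.read_state();print(s["ee_pos"].round(4),s["ft_force"],Ro.from_quat(s['eef_rot']).as_matrix()[:,2])
im=eyes.camera("wrist");cv2.imwrite("pics/w5f.png",im);cv2.imwrite("pics/w5.png",cv2.resize(im[160:260,220:340],None,fx=6,fy=6,interpolation=2))
X=s["ee_pos"]+Ro.from_quat(s['eef_rot']).as_matrix()[:,2]*.085
print(X,proj("wrist",X,s))
E
```

```text
time: 6.35
ee_pos: [0.5589, -0.1541, 0.1639]
eef_rot: [0.166, 0.986, -0.002, 0.002]
ft_force: [0.0, -0.4, -2.1]
width: 0.0127
[ 0.5589 -0.1541  0.1639] [ 5.56681894e-04 -3.50375738e-01 -2.07491728e+00] [ 0.00389644 -0.00439101 -0.99998277]
[ 0.55920157 -0.15448423  0.07885227] [279.12353478 218.14441891]
```

View pics/w5.png

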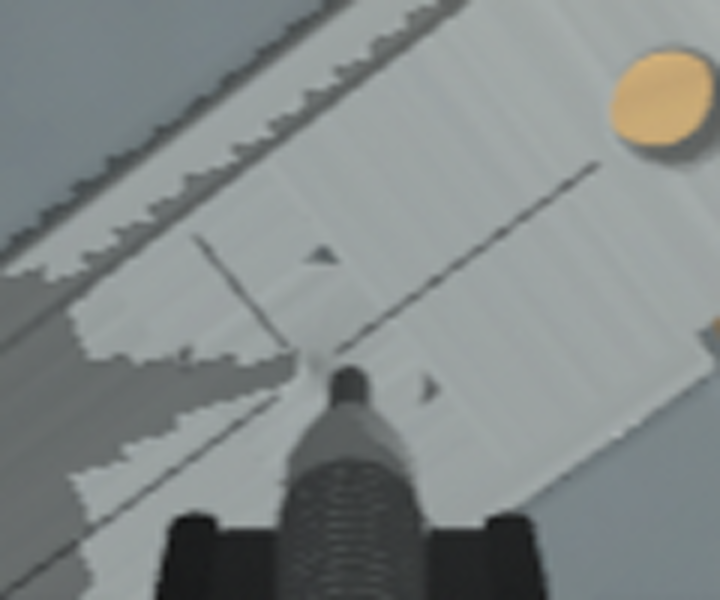

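The crop shows the point at (348,368) and the start on the scribed line at about (308,373). The line runs from (598,163) to (15,595).

Run:
```python
from h import *
s=r.read_state()
f=lambda x,y:(220+x/6,160+y/6)
tip=onz("wrist",f(348,368),.0788,s);st=onz("wrist",f(308,373),.072,s);h=onz("wrist",f(598,163),.072,s);e=onz("wrist",f(15,595),.072,s)
u=(e-h)/np.linalg.norm(e-h);n=np.array([-u[1],u[0],0])
print(tip,st,u,"rel",tip-st,"along",(tip-st)@u,"perp",(tip-st)@n,"start perp",(st-h)@n,n)
```

```text
[ 0.56152175 -0.15613591  0.0788    ] [ 0.5626977  -0.16187447  0.072     ] [ 0.32315838 -0.9463449   0.        ] rel [-0.00117595  0.00573856  0.0068    ] along -0.005810672938368324 perp 0.0007416104462835449 start perp -0.0005075753733138177 [0.9463449  0.32315838 0.        ]
```

```bash
python3 -m inch '{"translation":[[-0.01,0,-0.03],[-0.01,0,-0.055],[-0.01,0,-0.055],[-0.01,0,-0.055]],"rot":[[0,0,0],[0,0,0],[0,0,0],[0,0,0]],"jaw":[4,4,4,4]}'
python3 -m inch '{"translation":[[0,0,-0.01],[0,0,-0.01]],"rot":[[0,0,0],[0,0,0]],"jaw":[4,4]}'
python3 -m inch '{"translation":[[0,0,-0.008],[0,0,-0.008]],"rot":[[0,0,0],[0,0,0]],"jaw":[4,4]}'
```

```text
time: 6.8
ee_pos: [0.558, -0.1542, 0.1585]
eef_rot: [0.166, 0.986, -0.002, 0.002]
ft_force: [-0.1, -0.8, -1.3]
width: 0.0127
time: 7.0
ee_pos: [0.558, -0.1542, 0.1574]
eef_rot: [0.166, 0.986, -0.002, 0.002]
ft_force: [-0.2, -0.7, -0.7]
width: 0.0131
time: 7.2
ee_pos: [0.5581, -0.1542, 0.1568]
eef_rot: [0.166, 0.986, -0.002, 0.003]
ft_force: [0.3, -0.2, 0.7]
width: 0.0128
```

```bash
python3 -m inch '{"translation":[[0,0,-0.005],[0,0,-0.005],[0,0,-0.005]],"rot":[[0,0,0],[0,0,0],[0,0,0]],"jaw":[4,4,4]}'
python3 -m inch '{"translation":[[0.006,-0.018,0],[0.006,-0.018,0]],"rot":[[0,0,0],[0,0,0]],"jaw":[4,4]}'
python3 -m inch '{"translation":[[0.004,-0.012,0],[0.004,-0.012,0]],"rot":[[0,0,0],[0,0,0]],"jaw":[4,4]}'
```

```text
time: 7.5
ee_pos: [0.5582, -0.1542, 0.1564]
eef_rot: [0.166, 0.986, -0.002, 0.003]
ft_force: [-0.2, 0.4, 0.9]
width: 0.013
time: 7.7
ee_pos: [0.5589, -0.1564, 0.1565]
eef_rot: [0.166, 0.986, -0.002, 0.003]
ft_force: [-0.2, 0.2, 1.0]
width: 0.0127
time: 7.9
ee_pos: [0.5592, -0.1579, 0.1563]
eef_rot: [0.167, 0.986, -0.002, 0.003]
ft_force: [0.4, -0.8, -1.5]
width: 0.0131
```

The load has gone, so the point has dropped in. I'll go on to the centre, follow it down, and feel the walls.

```bash
python3 -m inch '{"translation":[[0.006,-0.017,-0.005],[0.006,-0.017,-0.005],[0.006,-0.017,-0.005]],"rot":[[0,0,0],[0,0,0],[0,0,0]],"jaw":[4,4,4]}'
python3 -m inch '{"translation":[[0,0,-0.012],[0,0,-0.012],[0,0,-0.012]],"rot":[[0,0,0],[0,0,0],[0,0,0]],"jaw":[4,4,4]}'
python3 -m inch '{"translation":[[0,0,-0.01],[0,0,-0.01],[0,0,-0.01]],"rot":[[0,0,0],[0,0,0],[0,0,0]],"jaw":[4,4,4]}'
```

```text
time: 8.2
ee_pos: [0.5597, -0.1596, 0.1556]
eef_rot: [0.167, 0.986, -0.002, 0.003]
ft_force: [-0.2, 0.4, -1.1]
width: 0.0128
time: 8.5
ee_pos: [0.5597, -0.1597, 0.1546]
eef_rot: [0.167, 0.986, -0.002, 0.003]
ft_force: [0.2, -0.4, 1.1]
width: 0.0128
time: 8.8
ee_pos: [0.5598, -0.1597, 0.1537]
eef_rot: [0.167, 0.986, -0.002, 0.003]
ft_force: [-1.3, -0.2, 2.0]
width: 0.0128
```

The point is about 2 mm deep. I'll nudge along the line to see whether it gets deeper.

```bash
python3 -m inch '{"translation":[[0.003,-0.008,0],[0.003,-0.008,0],[0.003,-0.008,0]],"rot":[[0,0,0],[0,0,0],[0,0,0]],"jaw":[4,4,4]}'
python3 -m inch '{"translation":[[-0.006,-0.002,0],[-0.006,-0.002,0],[-0.006,-0.002,0]],"rot":[[0,0,0],[0,0,0],[0,0,0]],"jaw":[4,4,4]}'
```

```text
time: 9.1
ee_pos: [0.56, -0.1603, 0.1537]
eef_rot: [0.167, 0.986, -0.002, 0.003]
ft_force: [-0.5, 2.1, 2.9]
width: 0.013
time: 9.4
ee_pos: [0.5596, -0.1604, 0.1537]
eef_rot: [0.167, 0.986, -0.002, 0.003]
ft_force: [-0.3, 1.4, 1.6]
width: 0.0126
```

```bash
python3 -m inch '{"translation":[[0,0.007,0],[0,0.007,0],[0,0.007,0]],"rot":[[0,0,0],[0,0,0],[0,0,0]],"jaw":[4,4,4]}'
python3 -m inch '{"translation":[[-0.004,0,0],[-0.004,0,0],[-0.004,0,0]],"rot":[[0,0,0],[0,0,0],[0,0,0]],"jaw":[4,4,4]}'
python3 -m inch '{"translation":[[0,0,-0.01],[0,0,-0.01],[0,0,-0.01]],"rot":[[0,0,0],[0,0,0],[0,0,0]],"jaw":[4,4,4]}'
```

```text
time: 9.7
ee_pos: [0.5596, -0.1599, 0.1538]
eef_rot: [0.167, 0.986, -0.002, 0.003]
ft_force: [-1.3, 0.0, 1.7]
width: 0.0126
time: 10.0
ee_pos: [0.5593, -0.16, 0.1538]
eef_rot: [0.167, 0.986, -0.002, 0.003]
ft_force: [-0.0, -0.3, 2.3]
width: 0.0128
time: 10.3
ee_pos: [0.5594, -0.16, 0.1529]
eef_rot: [0.167, 0.986, -0.002, 0.003]
ft_force: [-1.0, 0.8, 3.6]
width: 0.0126
```

```bash
python3 -m inch '{"translation":[[0,0,-0.01],[0,0,-0.02],[0,0,-0.02]],"rot":[[0,0,0],[0,0,0],[0,0,0]],"jaw":[4,4,4]}'
python3 - <<'E'
from h import *
s=r.read_state();F=[]
for i in range(8):
    im=eyes.camera("wrist");F.append(r.read_state()["ft_force"])
print(np.mean(F,0),np.std(F,0),s["ee_pos"])
cv2.imwrite("pics/w6.png",cv2.resize(im[160:260,220:340],None,fx=6,fy=6,interpolation=2))
E
```

```text
time: 10.6
ee_pos: [0.5595, -0.16, 0.1511]
eef_rot: [0.167, 0.986, -0.002, 0.003]
ft_force: [-1.0, 0.7, 4.8]
width: 0.0128
[-0.65749882  0.2248264   5.98802964] [0.53005823 0.159804   0.78031413] [ 0.55948948 -0.16002531  0.15107543]
```

View pics/w6.png

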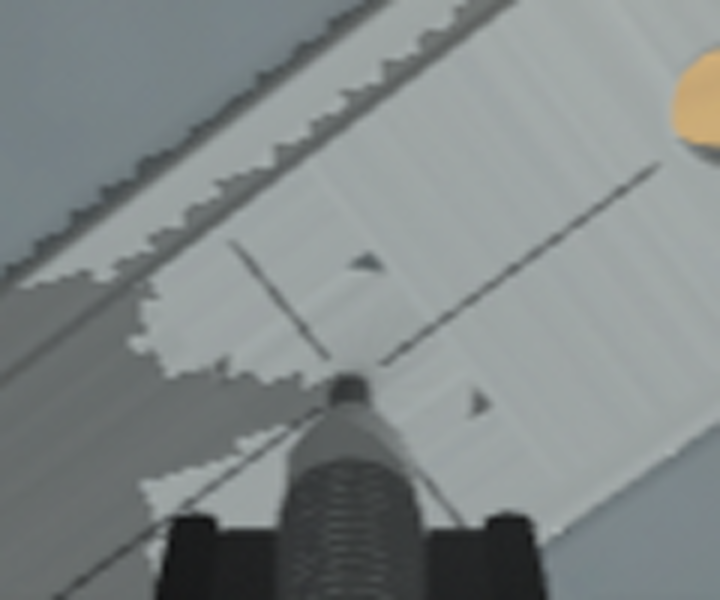

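The point sits exactly where the scribed and cross lines meet, at crop (352,385), with negligible side load. I'll press straight down in small steps.

```bash
python3 -m inch '{"translation":[[0,0,-0.01],[0,0,-0.02],[0,0,-0.03],[0,0,-0.03]],"rot":[[0,0,0],[0,0,0],[0,0,0],[0,0,0]],"jaw":[4,4,4,4]}'
python3 -m inch '{"translation":[[0,0,-0.01],[0,0,-0.01],[0,0,-0.01]],"rot":[[0,0,0],[0,0,0],[0,0,0]],"jaw":[4,4,4]}'
```

```text
time: 11.4
ee_pos: [0.5597, -0.1601, 0.1486]
eef_rot: [0.167, 0.986, -0.002, 0.004]
ft_force: [-0.6, -0.2, 8.8]
width: 0.0128
time: 11.7
ee_pos: [0.5598, -0.1602, 0.1482]
eef_rot: [0.167, 0.986, -0.002, 0.004]
ft_force: [-2.8, 0.2, 9.1]
width: 0.0131
```

```bash
python3 -m inch '{"translation":[[-0.002,0,-0.01],[-0.002,0,-0.015],[-0.002,0,-0.015]],"rot":[[0,0,0],[0,0,0],[0,0,0]],"jaw":[4,4,4]}'
python3 -c "
from h import *
F=[]
for i in range(4): eyes.camera('wrist');s=r.read_state();F.append(s['ft_force'])
print(np.mean(F,0),s['ee_pos'])"
```

```text
time: 12.0
ee_pos: [0.5597, -0.1602, 0.1473]
eef_rot: [0.167, 0.986, -0.002, 0.004]
ft_force: [-2.5, 1.4, 10.1]
width: 0.0129
[-2.77275004  0.90226511  9.8876798 ] [ 0.55975051 -0.16018589  0.14738884]
```

```bash
python3 -m inch '{"translation":[[-0.004,0,0],[-0.004,0,-0.01],[-0.004,0,-0.015],[-0.004,0,-0.015]],"rot":[[0,0,0],[0,0,0],[0,0,0],[0,0,0]],"jaw":[4,4,4,4]}'
```

```text
time: 12.6
ee_pos: [0.5596, -0.1602, 0.1467]
eef_rot: [0.167, 0.986, -0.002, 0.004]
ft_force: [-2.3, 1.4, 10.5]
width: 0.013
```

```bash
python3 -m inch '{"translation":[[-0.003,0,-0.01],[-0.003,0,-0.015],[-0.003,0,-0.015]],"rot":[[0,0,0],[0,0,0],[0,0,0]],"jaw":[4,4,4]}'
python3 -c "
from h import *
F=[]
for i in range(4): eyes.camera('wrist');s=r.read_state();F.append(s['ft_force'])
print(np.mean(F,0),s['ee_pos'])"
```

```text
time: 12.9
ee_pos: [0.5596, -0.1603, 0.1459]
eef_rot: [0.167, 0.986, -0.001, 0.005]
ft_force: [-2.6, 0.9, 10.4]
width: 0.0123
[-2.32627492  1.06990906 10.21878513] [ 0.55960636 -0.16023928  0.145927  ]
```

```bash
python3 -m inch '{"translation":[[0,0,-0.01],[0,0,-0.01],[0,0,-0.01]],"rot":[[0,0,0],[0,0,0],[0,0,0]],"jaw":[4,4,4]}' 60
python3 -c "
from h import *
F=[]
for i in range(4): im=eyes.camera('wrist');s=r.read_state();F.append(s['ft_force'])
print(np.mean(F,0),s['ee_pos'])
cv2.imwrite('pics/w7.png',np.hstack([cv2.resize(cv2.imread('pics/w5f.png')[190:350,230:330],None,fx=3.5,fy=3.5,interpolation=2),cv2.resize(im[190:350,230:330],None,fx=3.5,fy=3.5,interpolation=2)]))"
```

```text
time: 13.4
ee_pos: [0.5594, -0.1602, 0.1449]
eef_rot: [0.167, 0.986, -0.001, 0.005]
ft_force: [-1.4, 0.7, 4.2]
width: 0.0131
[-1.31543062  0.351284    3.68826437] [ 0.55946235 -0.16020334  0.14481299]
```

It snapped: the force fell from about 10.2 to 3.7 (about 5 N net). I'll lift off and carry it back.

```bash
python3 -m inch '{"translation":[[0,0,0.05],[0,0,0.15],[0,0,0.35],[0,0,0.63],[0,0,0.63]],"rot":[[0,0,0],[0,0,0],[0,0,0],[0,0,0],[0,0,0]],"jaw":[4,4,4,4,4]}'
python3 -m inch '{"translation":[[-0.02,0.3,0],[-0.04,0.65,0],[-0.07,1,0],[-0.07,1,0]],"rot":[[0,0,0],[0,0,0],[0,0,0],[0,0,0]],"jaw":[4,4,4,4]}'
python3 -m inch '{"translation":[[-0.02,0.3,0],[-0.04,0.65,0],[-0.07,1,0],[-0.07,1,0]],"rot":[[0,0,0],[0,0,0],[0,0,0],[0,0,0]],"jaw":[4,4,4,4]}'
python3 -m inch '{"translation":[[-0.02,0.3,0],[-0.04,0.65,0],[-0.07,1,0],[-0.07,1,0]],"rot":[[0,0,0],[0,0,0],[0,0,0],[0,0,0]],"jaw":[4,4,4,4]}'
python3 - <<'E'
from h import *
s=r.read_state();q=Ro.from_quat([1.60045501e-01,9.87105017e-01,-2.87480795e-03,-9.26477507e-04])
print("shift",(np.array([.5339,.2150,.0969])-s["ee_pos"])/.1,"rot",(q*Ro.from_quat(s["eef_rot"]).inv()).as_rotvec()/np.radians(60),s["ee_pos"],s["ft_force"])
E
```

```text
time: 14.1
ee_pos: [0.561, -0.1609, 0.2118]
eef_rot: [0.167, 0.986, -0.001, 0.007]
ft_force: [0.8, 0.3, -1.3]
width: 0.0131
time: 14.5
ee_pos: [0.5538, -0.0551, 0.2112]
eef_rot: [0.163, 0.987, -0.0, 0.007]
ft_force: [-0.1, 0.1, -1.2]
width: 0.0129
time: 14.9
ee_pos: [0.546, 0.0505, 0.2107]
eef_rot: [0.16, 0.987, 0.001, 0.006]
ft_force: [1.1, 0.3, -2.3]
width: 0.013
time: 15.3
ee_pos: [0.5378, 0.1557, 0.2101]
eef_rot: [0.156, 0.988, 0.001, 0.005]
ft_force: [0.1, 0.0, -1.3]
width: 0.0131
shift [-0.03922654  0.59334385 -1.1315365 ] rot [-0.00572169  0.01255653 -0.00720441] [0.53782265 0.15566562 0.21005365] [ 0.06055811  0.03324571 -1.25980258]
```

```bash
python3 -m inch '{"translation":[[-0.02,0.3,0],[-0.04,0.59,0],[-0.04,0.59,-0.1],[-0.04,0.59,-0.1],[-0.04,0.59,-0.1]],"rot":[[-0.006,0.012,-0.007],[-0.006,0.012,-0.007],[-0.006,0.012,-0.007],[-0.006,0.012,-0.007],[-0.006,0.012,-0.007]],"jaw":[4,4,4,4,4]}'
python3 - <<'E'
from h import *
s=r.read_state();q=Ro.from_quat([1.60045501e-01,9.87105017e-01,-2.87480795e-03,-9.26477507e-04])
print("shift",(np.array([.5339,.2150,.0969])-s["ee_pos"])/.1,"rot",(q*Ro.from_quat(s["eef_rot"]).inv()).as_rotvec()/np.radians(60),s["ft_force"])
im=eyes.camera("wrist");cv2.imwrite("pics/w8.png",cv2.resize(im[160:260,200:350],None,fx=5,fy=5,interpolation=2))
E
```

```text
time: 15.8
ee_pos: [0.5341, 0.2128, 0.1998]
eef_rot: [0.161, 0.987, -0.004, -0.001]
ft_force: [-0.5, -0.2, -1.5]
width: 0.0128
shift [-0.00182807  0.02152434 -1.02880966] rot [1.37154431e-03 1.86101621e-05 1.48787171e-03] [-0.52191432 -0.22223623 -1.47581106]
```

View pics/w8.png

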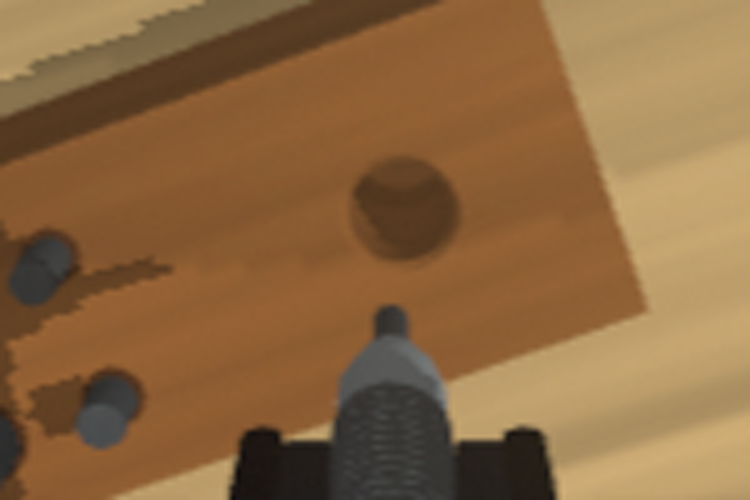

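The point at crop (391,306) is unchanged in the grip. The hole's mouth is at about (405,209).

Run:
```python
from h import *
s=r.read_state()
h=onz("wrist",(281,201.8),.065,s);t=onz("wrist",(278.2,221.2),s["ee_pos"][2]-.085,s)
print("hole",h,"tip",t,"diff",h-t,"planned",np.array([.5339,.215])-s["ee_pos"][:2])
```

```text
hole [0.53583209 0.21326573 0.065     ] tip [0.53605839 0.21102396 0.11516099] diff [-0.0002263   0.00224177 -0.05016099] planned [-0.00034914  0.00205042]
```

```bash
python3 -m inch '{"translation":[[-0.003,0.02,-0.1],[-0.003,0.02,-0.25],[-0.003,0.02,-0.42],[-0.003,0.02,-0.42],[-0.003,0.02,-0.42]],"rot":[[0.001,0,0.001],[0.001,0,0.001],[0.001,0,0.001],[0.001,0,0.001],[0.001,0,0.001]],"jaw":[4,4,4,4,4]}'
```

```text
time: 16.35
ee_pos: [0.5337, 0.2146, 0.1577]
eef_rot: [0.161, 0.987, -0.003, -0.001]
ft_force: [0.5, -0.4, -0.4]
width: 0.013
```

```bash
python3 -m inch '{"translation":[[0.002,0.004,-0.04],[0.002,0.004,-0.08],[0.002,0.004,-0.12],[0.002,0.004,-0.15],[0.002,0.004,-0.15]],"rot":[[0,0,0],[0,0,0],[0,0,0],[0,0,0],[0,0,0]],"jaw":[4,4,4,4,4]}'
python3 -m inch '{"translation":[[0,0,-0.05],[0,0,-0.1],[0,0,-0.15],[0,0,-0.2],[0,0,-0.2]],"rot":[[0,0,0],[0,0,0],[0,0,0],[0,0,0],[0,0,0]],"jaw":[4,4,4,4,4]}'
```

```text
time: 16.85
ee_pos: [0.5336, 0.2149, 0.1422]
eef_rot: [0.161, 0.987, -0.003, -0.001]
ft_force: [-0.0, -0.4, -1.3]
width: 0.0128
time: 17.35
ee_pos: [0.5332, 0.2147, 0.1212]
eef_rot: [0.161, 0.987, -0.004, -0.002]
ft_force: [0.7, 0.3, -1.6]
width: 0.0127
```

```bash
python3 -m inch '{"translation":[[0.006,0.003,0],[0.006,0.003,-0.05],[0.006,0.003,-0.1],[0.006,0.003,-0.1]],"rot":[[0,0,0],[0,0,0],[0,0,0],[0,0,0]],"jaw":[4,4,4,4]}'
python3 -m inch '{"translation":[[0.002,0,-0.05],[0.002,0,-0.1],[0.002,0,-0.12],[0.002,0,-0.12]],"rot":[[0,0,0],[0,0,0],[0,0,0],[0,0,0]],"jaw":[4,4,4,4]}'
```

```text
time: 17.75
ee_pos: [0.5333, 0.2148, 0.1103]
eef_rot: [0.161, 0.987, -0.004, -0.002]
ft_force: [-0.3, -1.2, -1.7]
width: 0.013
time: 18.15
ee_pos: [0.5333, 0.2147, 0.0978]
eef_rot: [0.161, 0.987, -0.004, -0.003]
ft_force: [-0.3, -0.3, -1.6]
width: 0.0131
```

```bash
python3 -m inch '{"translation":[[0.004,0.002,-0.007],[0.004,0.002,-0.007],[0.004,0.002,-0.007]],"rot":[[0,0,0],[0,0,0],[0,0,0]],"jaw":[4,4,4]}'
python3 -m inch '{"translation":[[0,0,-0.007],[0,0,-0.007],[0,0,-0.007]],"rot":[[0,0,0],[0,0,0],[0,0,0]],"jaw":[4,4,4]}'
```

```text
time: 18.45
ee_pos: [0.5338, 0.2149, 0.0972]
eef_rot: [0.161, 0.987, -0.004, -0.003]
ft_force: [-0.5, 0.1, -1.7]
width: 0.0131
time: 18.75
ee_pos: [0.5339, 0.215, 0.0967]
eef_rot: [0.161, 0.987, -0.004, -0.002]
ft_force: [-0.4, -0.4, 0.6]
width: 0.0132
```

It touches the floor at the height where I picked it up. Now I'll release it and withdraw upwards.

```bash
python3 -m inch '{"translation":[[0,0,0],[0,0,0],[0,0,0],[0,0,0],[0,0,0],[0,0,0],[0,0,0]],"rot":[[0,0,0],[0,0,0],[0,0,0],[0,0,0],[0,0,0],[0,0,0],[0,0,0]],"jaw":[13.5,15,17,20,25,32,34]}' 10
python3 -m inch '{"translation":[[0,0,0.1],[0,0,0.3],[0,0,0.6],[0,0,1],[0,0,1]],"rot":[[0,0,0],[0,0,0],[0,0,0],[0,0,0],[0,0,0]],"jaw":[34,34,34,34,34]}'
python3 -m inch '{"translation":[[-0.3,0.3,0.1],[-0.6,0.6,0.2],[-1,1,0.3],[-1,1,0.3]],"rot":[[0,0,0],[0,0,0],[0,0,0],[0,0,0]],"jaw":[34,34,34,34]}'
python3 - <<'E'
from h import *
a=eyes.camera("scene");b=eyes.camera("top")
cv2.imwrite("pics/end.png",np.hstack([cv2.resize(a[160:290,290:430],(400,371)),cv2.resize(b[150:270,150:280],(400,371))]))
E
```

```text
time: 19.45
ee_pos: [0.5339, 0.215, 0.0967]
eef_rot: [0.161, 0.987, -0.004, -0.003]
ft_force: [0.0, -0.0, 0.2]
width: 0.0306
time: 19.95
ee_pos: [0.5365, 0.2159, 0.2031]
eef_rot: [0.161, 0.987, -0.001, 0.001]
ft_force: [1.4, 0.6, -0.4]
width: 0.0342
time: 20.35
ee_pos: [0.4323, 0.3212, 0.2348]
eef_rot: [0.157, 0.988, 0.0, 0.001]
ft_force: [-0.2, -0.0, 0.1]
width: 0.0337
```

View pics/end.png

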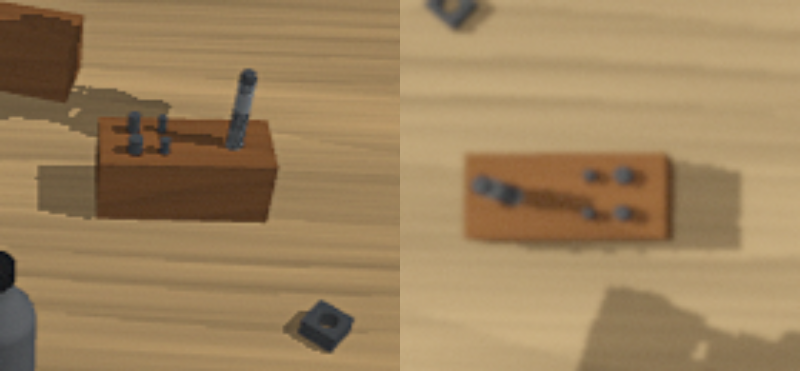

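The punch stands in its hole in both views, and the nut and oiler in view haven't shifted. I'll measure its lean against the first picture.

Run:
```python
from h import *
for n,(y0,y1,x0,x1) in (("scene",(178,216,362,385)),("top",(200,220,170,193))):
    for im in (cv2.imread(f"pics/{n}0.png"),eyes.camera(n)):
        h=cv2.cvtColor(im,cv2.COLOR_BGR2HSV)[y0:y1,x0:x1]
        m=cv2.inRange(h,(0,0,0),(180,95,255)) if n=="top" else cv2.inRange(h,(0,0,0),(180,80,130))
        m=(h[...,1]<85).astype(np.uint8)
        if n=="scene": print(n,[(y+y0,round(float(np.flatnonzero(m[y,6:20]).mean()+6+x0),1)) for y in range(8,28,3) if m[y,6:20].any()])
        else:
            ys,xs=np.nonzero(m);print(n,xs.min()+x0,xs.max()+x0,ys.min()+y0,ys.max()+y0,xs.mean()+x0,ys.mean()+y0)
for X in((.5335,.2145,.142),(.5335,.2145,.066),(.5335,.2225,.142),(.5415,.2145,.142)): print(X,proj("scene",X).round(1),proj("top",X).round(1))
```

```text
scene [(186, 375.5), (189, 374.5), (192, 373.5), (195, 373.5), (198, 373.0), (201, 372.5), (204, 372.0)]
scene [(186, 376.5), (189, 376.0), (192, 375.5), (195, 375.0), (198, 374.0), (201, 373.5), (204, 373.0)]
top 175 189 208 215 182.05128205128204 211.84615384615384
top 173 189 207 215 181.13333333333333 211.17777777777778
(0.5335, 0.2145, 0.142) [375.1 183.7] [175.9 210.1]
(0.5335, 0.2145, 0.066) [370.8 208.5] [184.3 212.7]
(0.5335, 0.2225, 0.142) [378.6 183.9] [172.1 210. ]
(0.5415, 0.2145, 0.142) [375.5 185.8] [176.1 206.3]
```

The lean is only 1–2°, about the same as at the start, so I'm handing in.

```bash
python3 -c "
from h import *
print(r.close_job(), r.read_state()['time'])"
```

```text
the job is handed in; nothing more can be done
the job is handed in; nothing more can be done
```

I punched the drill start and put the punch back in its hole, then handed the job in just after 20 s of the 70 s allowed. No verdict was reported.

- **Finding the start:** I drew the point along the scribed line until the load disappeared. I then centred it by side force, and the wrist camera showed it where the scribed and cross lines meet.
- **Snapping:** I pressed down in small steps. The measured force rose to about 10.2 N (about 12 N allowing for the punch's weight), then dropped to about 3.7 N (about 5 N), which I took as the snap. It never went near the 20 N limit.
- **Returning it:** The point touched the hole's floor at 0.0967 m tool height, against 0.0969 m at pick-up, with about 2 N, so it had hardly slipped in the grip. I released it and backed the gripper well clear.

**Last checks:** The punch stands in its hole with about 1–2° of lean by a rough pixel comparison, close to how it started. The nut, and the part of the oil bottle in view, showed no movement. I didn't look at the grease tin again, but the arm never went near it.

**One disagreement:** By force and height the point sat about 2 mm deep in the start, not the full 2.8 mm, though force noise makes that estimate loose. Side force in x reached 2–3 N near full load.

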